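Change the bayonet filter cartridge of an air-fed respirator's blower

TASK

Change the filter on the respirator's blower unit: turn the old cartridge anticlockwise, lift it out and put it in the large clear tub. Set the new cartridge on the port, press only lightly and turn it until its lugs drop into the slots, then push it down against the sealing pad and turn it clockwise as far as it goes. Finally slide the catch fully home into the notch in the cartridge's rim, let go, and leave the other things on the bench where they are.

Things in the scene. Friction and masses are not known exactly. Their poses are not given: they have to be found in the camera images.
- blower: Grey plastic blower unit, fixed. Origin on the bench under the port's centre; x runs along the unit to the black hose outlet (42 mm diameter, sticks out 36 mm), z up. Case 222 mm long (x -130 to +92 mm), 156 mm wide, deck 60 mm high; belt loops on both sides reach 94 mm from the x axis, 26 mm high.
- port (a point): Centre of the bayonet port, level with the top of its dark ring (64 mm above the bench); axes as the blower's. Ring 111 mm outside, round opening 60 mm, lip 7 mm thick. Below the lip a cartridge's lugs can turn clockwise (from above) 0.9 rad from the entry notches to a hard stop, where the cartridge's x lies along the port's x, either way round: locked.
- notch (a point): One of the two opposite entry notches in the port's ring, 33 mm from the centre, 0.9 rad anticlockwise (from above) of the port's x; the other lies across the centre. Each is about 24 mm wide, reaches out to 41 mm from the centre and has a small pip beside it. Lugs can go down or come up only here (within about 0.12 rad).
- seal (a joint): Sealing pad in the port's well: travel downward, m. At 0 its top lies 14 mm below the ring's top; it gives way up to 8 mm against a spring, 3 N at first, 6 N at 0.006. It lifts a locked cartridge until the lugs bear on the lip from below: underside 16 mm below the ring's top. Pressed down fully, 20 mm. To turn freely a cartridge must be 1 to 4 mm below the locked height.
- old_center (a point): Centre of the old cartridge, 39 mm above its underside, at first locked in the port. Both cartridges are alike: off-white, 78 mm tall, 0.13 to 0.25 kg, with an upright grip bar on top, 76 mm long along x, 22 mm wide, 28 mm tall (50 to 78 mm above the underside). Drum 84 mm diameter under the bar; flange 92 mm diameter from 20 to 28 mm. z is up.
- new_center (a point): Centre of the new cartridge, 39 mm above its underside, standing upright on the bench to the left or right of the blower. x along its grip bar, z up; a half turn gives the same shape. Shape as the old one; with its lugs on top of the ring its underside is 4 mm below the ring's top.
- new_lug (a point): Middle of one of the two opposite lugs on the new cartridge's dark spigot (53 mm diameter, its lowest 4 mm tapered to 45 mm), on its +x side, 30 mm from the axis. Lugs 15 mm wide, 4 to 9 mm above the underside, reaching to 37 mm from the axis. Above each lug the flange's rim has a notch 18 mm wide, 15 mm deep, for the catch.
- tub: Large translucent open plastic tub for the waste, fixed, 200 mm (x) by 280 mm (y) by 120 mm tall, open above; inside at the floor about 150 by 210 mm, floor 11 mm thick. Origin at the centre of its underside.
- catch_tab (a point): Middle of the black upright thumb tab of the catch, on the blower's deck on the side away from the hose outlet, 87 mm from the port's centre when drawn back. Tab 10 mm thick along x, 26 mm wide along y, 15 mm up and 12 mm down from this point. Axes as the port's. It slides along +x; its tongue (10 mm wide, tapered) points to the port.
- catch (a joint): Travel of the catch towards the port, m: 0 drawn back, 0.014 fully home with the tongue in a rim notch of the cartridge. It stays where it is left and takes about 1.5 N to move; the rim stops it at about 0.003 of a cartridge that is in the port but not within about 0.1 rad of locked.
- tape_roll: Bystander: roll of tape lying flat, 96 mm diameter, 25 mm tall, origin at its underside. Leave it.
- suture_box: Bystander: small carton, 54 by 80 by 26 mm, origin at its underside. Leave it.
Mind the look-alikes: they are no part of the job. What is shaped like the part that bears old_center but green or turquoise is not meant.

How it is judged (in metres and radians):
On the way, in this order (a step that is already met when the one before it is completed fails the run):
1. the old cartridge is unlocked and lifted out of the port (z of old_center in the frame of port above 0.06 m), for 0.1 s.
2. the old cartridge lies in the tub (x of old_center in the frame of tub between -0.08 and 0.08 m and y of old_center in the frame of tub between -0.115 and 0.115 m and z of old_center in the frame of tub below 0.085 m), for 0.2 s.
3. the new cartridge's lugs have dropped through the notches of the port (horizontal distance between new_center and port below 0.006 m and z of new_center in the frame of port below 0.028 m and angle between new_center's own z axis and vertical below 0.1 rad), for 0.1 s.
4. the new cartridge is turned clockwise to its stop (within 0.12 rad) (angle between the x axis of new_center and the x axis of port, either way round below 0.12 rad and z of new_center in the frame of port below 0.028 m), for 0.2 s.
5. the catch is slid home into the rim notch (value of joint catch above 0.011 m), for 0.2 s.
At the end, for the whole second after the job is handed in: Old cartridge inside the tub (centre under 85 mm above its underside). New cartridge in the port: within 6 mm of its centre, lugs under the lip (centre under 28 mm above the ring's top), tilt under 0.1 rad, within 0.14 rad of locked. Catch in by more than 11 mm (all of step 2 and all of step 3 and angle between the x axis of new_center and the x axis of port, either way round below 0.14 rad and value of joint catch above 0.011 m); the robot touches nothing.
It fails at once if the tape roll or the carton is moved by more than 30 mm (distance of any of tape_roll, suture_box from where it was at the start of the episode above 0.03 m).
It fails at once if the new cartridge is forced hard against the blower (over 60 N) while its lugs have not yet dropped in (contact force between new_cartridge and blower above 60 N and z of new_center in the frame of port above 0.029 m).
It also fails if it takes over 66 s, if anything falls off the work surface, if the arm or the gripper's body presses on something with over 40 N, if the wrist force passes 120 N, or if a joint passes its speed limit or range.

ROBOT

A 6-joint arm with a two-finger parallel gripper is mounted at the origin on the work surface; the furniture and walls round the work are solid. World frame = base frame: x ahead of the robot, y to its left, z up, the work surface at z = 0. Lengths are in mm, angles in rad, forces in N, time in s.
With the tool pointing down it reaches from about 275 to 1000 mm from the base axis. Payload 8.4 kg.
Tool frame: the origin (TCP) lies midway between the tips of the shut fingers; the grasp point (between the pads) lies 19 mm behind it; z points along the fingers, y is the line along which they close (so a half turn about z gives the same grasp; the last joint's range is limited). The gripper opens to 85 mm and grips with 20 to 120 N. Pads are 22 mm wide; open, the fingers measure 114 mm over their backs; the gripper's body (76 mm by 85 mm) begins 54 mm behind the grasp point. The pads swing forward as they close: fully open they stand 13 mm farther back than shut.
Start: joints at [1.218, 0.353, 1.633, -0, 1.155, -0.002], TCP at [214.779, 586.939, 195.281] pointing down, gripper open.
Joint ranges: [-2.63, 2.63], [-0.92, 2.1], [0.06, 2.66], [-1.3, 4.44], [0, 2.69], [-3.02, 3.02]. Speed limits (rad/s): [2.22, 2.22, 2.79, 3.14, 3.14, 3.14].

INTERFACE

Orientations are given as [roll, pitch, yaw] about the fixed x, y, z axes, in that order (R = Rz(yaw) Ry(pitch) Rx(roll)).
In Python, from rig import monitor, imaging, r gives the robot as it stands.
- The arm moves only by the tool drive_tool, never from a script. Its argument "plan" is a list of rows, each an object of numbers: "x", "y", "z": the shift along the tool's x, y, z in units of 50 mm (1.0 is 50 mm); "ax", "ay", "az": the turn, a rotation vector about the tool's x, y, z in units of 6 degrees (1.0 is 6 degrees); "hand": the finger opening in mm, from 0 to 85.4. In form: [{"x": .., "y": .., "z": .., "ax": .., "ay": .., "az": .., "hand": ..}, ...]. A call has 1 to 8 rows; each row is the pose to reach, as a shift and turn from the pose commanded when the call began, along the tool's axes at that moment; what a row does not reach only later rows make up. A row lasts 1/10 s, in which the tool goes at most 50 mm and 8.59 degrees, less where a joint would pass 70% of its speed; a pose out of reach is approached as far as the arm can. A call with a gripper value outside its range is refused whole. The fingers move at their own pace and stop on an object; "grip_force" is the grip in N (left out, the last holds). Time passes only in rows, so rows that repeat a pose let the fingers close. It gives the time, the measured TCP pose, the force, the opening and the grip force at its end, in the units of the state.
- monitor.sense(): the state, without advancing time (a new reading comes with each control period).
- imaging.grab_frame(name): name is "scene" or "side" or "wrist"; returns the picture (400x640x3 uint8, red, green, blue); there is no depth.
- imaging.camera_info(name): a dict with "mtx" (3x3 intrinsics, pixels), "R" (3x3) and "t" (3): a world point X has camera coordinates R X + t. Camera axes: x right, y down, z forward; pixel columns grow to the right and rows downward; lengths in mm; the calibration is good to about 2 mm. A picture is of the moment at which its call begins: read the wrist's pose just before it. camera_info takes no time and is no camera call; for the wrist camera it gives the pose at the moment of the call.
- r.sign_off(): hands the job in; it is judged then, once.
The state is a dict: "clock": time; "qpos": joint angles; "qvel": joint speeds; "joint_efforts": joint torques, N m; "eef_pos": TCP position; "tcp_rot": TCP orientation; "contact_force": force on the tool from outside, world axes, zero at the start; "wrist_torque": the same for the moment, N m; "opening": opening from 0.0 (shut) to 1.0 (fully open); "grasp_force": force on a finger pad.
Only numpy, scipy, OpenCV 4.12 (cv2) and the standard library are available. Lean on these libraries where they do the work, as an engineer would, in place of code of your own. Each camera call takes 0.05 s, during which the arm holds its last target. There are 200 camera calls.

## Working session

There is one attempt and no reset: what is moved stays moved. The work goes in short steps, Python scripts to look and compute and a tool call to move; the robot and the scene stay as the last step left them, time stands still between calls to the robot, and variables do not carry over. Pictures are saved under pics/ and viewed, at most 10 in all, crops included, and the job is handed in when it is done.

Besides the shell and the picture viewer there is one more tool, called as a command line: name --argument value ..., lists and objects as JSON in quotes. drive_tool: Moves the arm, as the interface text tells. Its arguments: {"type":"object","properties":{"plan":{"type":"array","items":{"type":"object","properties":{"x":{"type":"number"},"y":{"type":"number"},"z":{"type":"number"},"ax":{"type":"number"},"ay":{"type":"number"},"az":{"type":"number"},"hand":{"type":"number"}}}},"grip_force":{"type":"number"}},"required":["plan"]}

```bash
ls; mkdir -p pics; cat > h.py <<'E'
import numpy as np, cv2
from rig import monitor, imaging, r
def grab(n,name):
    ci=imaging.camera_info(n); im=imaging.grab_frame(n)
    cv2.imwrite(f'pics/{name}.png',im[:,:,::-1]); return im,ci
def ray(ci,u,v,z):
    R=np.array(ci['R']);t=np.array(ci['t']).ravel();K=np.array(ci['mtx'])
    c=-R.T@t; d=R.T@np.linalg.solve(K,[u,v,1.]); return c+d*(z-c[2])/d[2]
def proj(ci,X):
    p=np.array(ci['mtx'])@(np.array(ci['R'])@np.array(X,float)+np.array(ci['t']).ravel()); return p[:2]/p[2]
E
python3 - <<'E'
from h import *
import pickle
s=monitor.sense(); print(s)
a,ca=grab('scene','s0');b,cb=grab('side','d0');c,cc=grab('wrist','w0')
pickle.dump((ca,cb,cc),open('ci0.pkl','wb'))
for x in (ca,cb,cc): print(-np.array(x['R']).T@np.array(x['t']).ravel(), np.array(x['mtx'])[0,0])
E
```

```text
pics
{'clock': 0.0, 'qpos': array([ 1.21760714e+00,  3.53649347e-01,  1.63410699e+00, -3.81444637e-05,
        1.15518795e+00, -2.39313456e-03]), 'qvel': array([-7.33648947e-04,  1.24585886e-03, -1.18671955e-04, -7.88360994e-04,
        3.82941627e-05,  7.37118635e-05]), 'joint_efforts': array([ 3.53494454e-05, -6.05241323e+01, -3.42077458e+01,  2.54903989e-04,
        9.02288826e-03,  3.44624894e-06]), 'eef_pos': array([214.61225841, 586.4606021 , 194.57257244]), 'tcp_rot': array([-3.14024094e+00,  3.16416805e-05,  2.79081205e+00]), 'contact_force': array([-0.38379863, -0.29226277,  0.95205624]), 'wrist_torque': array([0.00033778, 0.02927289, 0.01288022]), 'grasp_force': 0.0, 'opening': 0.99618266471132}
[-142.49259184 -444.51318478 1061.52668828] 419.9567820536078
[ 284.00144547 1253.3766388   580.65813108] 454.44509518096834
[148.4565956  611.72047643 372.75694947] 314.99469892170185
```

View pics/s0.png

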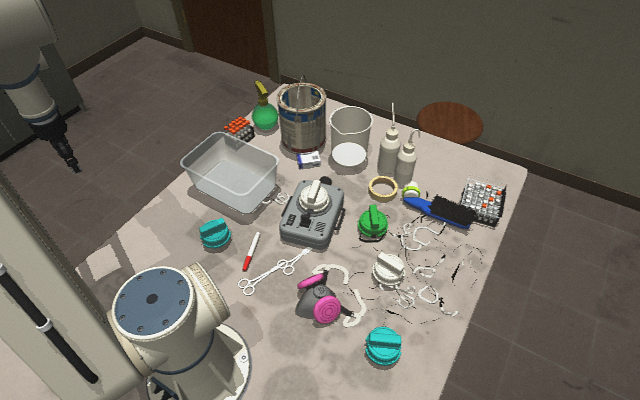

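View pics/d0.png

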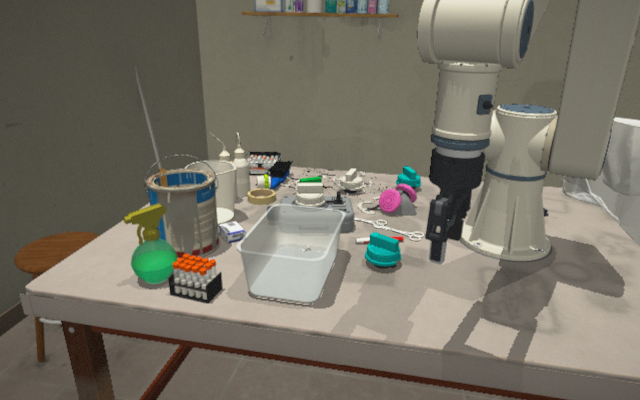

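The scene view shows the blower at about (312,212) with the old cartridge's bar at (315,192). The new off-white cartridge is at (388,268), the tub at (230,172), the tape at (382,188) and the carton at (308,159). The side view shows the tub at (293,250).

```bash
python3 - <<'E'
from h import *
import pickle
ca,cb,cc=pickle.load(open('ci0.pkl','rb'))
for n,u,v,z in [('old top',316,188,126),('new top',389,264,78),('tab',305,219,75),('hose',326,182,40),('tubLL',181,165,120),('tubTL',217,134,120),('tubTR',277,165,120),('tubB',244,198,120),('tape',382,188,25),('carton',308,159,26),('turqL',215,233,40),('green',373,222,70)]:
    print(n,ray(ca,u,v,z).round(0))
im=cv2.imread('pics/s0.png')
a=cv2.resize(im[165:255,270:350],None,fx=6,fy=6,interpolation=cv2.INTER_CUBIC)
b=cv2.resize(im[235:295,360:415],None,fx=5,fy=5,interpolation=cv2.INTER_CUBIC)
o=np.zeros((540,760,3),np.uint8);o[:,:480]=a;o[:300,485:760]=b
cv2.imwrite('pics/c0.png',o)
E
```

```text
old top [571.   5. 126.]
new top [ 471. -286.   78.]
tab [487.  -6.  75.]
hose [676.  32.  40.]
tubLL [440. 430. 120.]
tubTL [615. 428. 120.]
tubTR [596. 166. 120.]
tubB [433. 171. 120.]
tape [ 759. -134.   25.]
carton [751. 150.  26.]
turqL [326. 213.  40.]
green [ 584. -183.   70.]
```

View pics/c0.png

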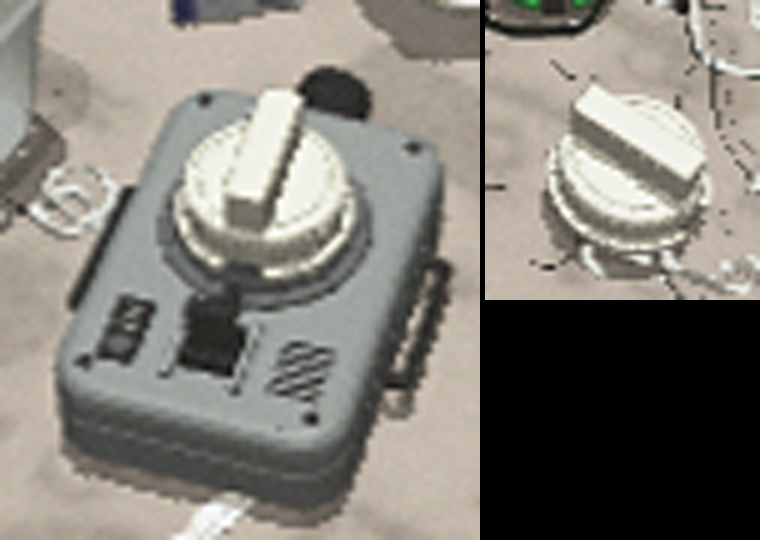

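```bash
python3 - <<'E'
from h import *
import pickle
ca,cb,cc=pickle.load(open('ci0.pkl','rb'))
f=lambda u,v,z:ray(ca,270+u/6,165+v/6,z)
g=lambda u,v,z:ray(ca,360+(u-485)/5,235+v/5,z)
for n,A,B in [('old',f(282,91,126),f(250,193,126)),('new',g(582,95,78),g(697,165,78))]:
    d=A-B; print(n,A,B,(A+B)/2,np.linalg.norm(d),np.arctan2(d[1],d[0]))
print('tab top',f(213,305,87),f(245,335,87),f(180,325,87), 'ring L,R', f(160,240,64),f(370,235,64))
for p in [(205,98),(415,148),(312,418),(85,360)]: print(f(*p,60))
E
```

```text
old [599.95507859  19.56354173 126.        ] [533.46817129  -2.44242089 126.        ] [566.71162494   8.56056042 126.        ] 70.03407193976531 0.31963276986782313
new [ 487.1655258  -250.13193334   78.        ] [ 478.49241895 -322.70812815   78.        ] [ 482.82897238 -286.42003074   78.        ] 73.09259083373797 1.4518569145148152
tab top [490.41282391  -6.6468276   87.        ] [482.65226155 -30.00354097  87.        ] [471.62998092   0.59007252  87.        ] ring L,R [527.4197943   49.92783331  64.        ] [585.50027983 -41.37260337  64.        ]
[626.61327744  85.58137782  60.        ]
[652.90288492 -30.2169745   60.        ]
[473.33827032 -73.49162602  60.        ]
[445.95137985  41.66168075  60.        ]
```

```bash
cat >> h.py <<'E'
from scipy.spatial.transform import Rotation as Ro
def st():
    s=monitor.sense(); print('t%.2f'%s['clock'],'pos',s['eef_pos'].round(1),'rot',s['tcp_rot'].round(3),'F',s['contact_force'].round(1),'T',s['wrist_torque'].round(2),'op%.3f'%s['opening'],'gf',round(float(s['grasp_force']),1),'q',s['qpos'].round(2)); return s
def to(x,y,z,yaw):
    s=st(); R=Ro.from_euler('xyz',s['tcp_rot']); d=R.inv().apply(np.array([x,y,z])-s['eef_pos'])/50
    w=(R.inv()*Ro.from_euler('xyz',[np.pi,0,yaw])).as_rotvec()/np.radians(6)
    print('shift',d.round(2),'turn',w.round(2), 'rows>=',round(max(np.linalg.norm(d),np.linalg.norm(w)*6/8.59),1))
E
python3 - <<'E'
from h import *
to(560,5,260,0.25)
E
```

```text
t0.15 pos [214.7 586.5 194.7] rot [-3.14   0.     2.791] F [-0.  -0.5 -0.2] T [ 0.03  0.06 -0.02] op0.998 gf 0.0 q [ 1.22  0.35  1.63 -0.    1.16 -0.  ]
shift [-10.48  -8.55  -1.3 ] turn [-0.000e+00  1.000e-02  2.426e+01] rows>= 16.9
```

drive_tool --plan '[{"x": -0.4, "y": -0.3, "z": -0.5, "az": 1.3}, {"x": -1.1, "y": -0.9, "z": -1.0, "az": 2.7}, {"x": -1.8, "y": -1.5, "z": -1.3, "az": 4.1}, {"x": -2.5, "y": -2.1, "z": -1.3, "az": 5.5}, {"x": -3.2, "y": -2.7, "z": -1.3, "az": 6.9}, {"x": -3.9, "y": -3.3, "z": -1.3, "az": 8.3}, {"x": -4.6, "y": -3.9, "z": -1.3, "az": 9.7}, {"x": -5.3, "y": -4.5, "z": -1.3, "az": 11.0}]'

```text
invalid input
```

```bash
python3 - <<'E'
from h import *
to(560,5,260,0.25)
E
```

```text
t0.15 pos [214.7 586.5 194.7] rot [-3.14   0.     2.791] F [-0.  -0.5 -0.2] T [ 0.03  0.06 -0.02] op0.998 gf 0.0 q [ 1.22  0.35  1.63 -0.    1.16 -0.  ]
shift [-10.48  -8.55  -1.3 ] turn [-0.000e+00  1.000e-02  2.426e+01] rows>= 16.9
```

drive_tool --plan '[{"x": -0.4, "y": -0.3, "z": -0.5, "ax": 0, "ay": 0, "az": 1.3, "hand": 85}, {"x": -1.1, "y": -0.9, "z": -1.0, "ax": 0, "ay": 0, "az": 2.7, "hand": 85}, {"x": -1.8, "y": -1.5, "z": -1.3, "ax": 0, "ay": 0, "az": 4.1, "hand": 85}, {"x": -2.5, "y": -2.1, "z": -1.3, "ax": 0, "ay": 0, "az": 5.5, "hand": 85}, {"x": -3.2, "y": -2.7, "z": -1.3, "ax": 0, "ay": 0, "az": 6.9, "hand": 85}, {"x": -3.9, "y": -3.3, "z": -1.3, "ax": 0, "ay": 0, "az": 8.3, "hand": 85}, {"x": -4.6, "y": -3.9, "z": -1.3, "ax": 0, "ay": 0, "az": 9.7, "hand": 85}, {"x": -5.3, "y": -4.5, "z": -1.3, "ax": 0, "ay": 0, "az": 11.0, "hand": 85}]' --grip_force 80

```text
clock: 0.95
eef_pos: [386.7, 282.8, 260.3]
tcp_rot: [3.141, -0.0, 1.633]
contact_force: [0.4, 0.6, 0.0]
opening: 0.997
grasp_force: 0.0
```

```bash
python3 - <<'E'
from h import *
to(560,5,260,0.25)
E
```

```text
t0.95 pos [386.7 282.8 260.3] rot [ 3.141 -0.     1.633] F [0.4 0.6 0. ] T [-0.02  0.01  0.  ] op0.997 gf 0.0 q [ 0.63  0.06  1.86 -0.    1.23  0.57]
shift [-5.76  3.11  0.01] turn [ 0.   -0.   13.21] rows>= 9.2
```

drive_tool --plan '[{"x": -0.7, "y": 0.4, "z": 0, "ax": 0, "ay": 0, "az": 1.4, "hand": 85}, {"x": -1.5, "y": 0.8, "z": 0, "ax": 0, "ay": 0, "az": 2.8, "hand": 85}, {"x": -2.3, "y": 1.2, "z": 0, "ax": 0, "ay": 0, "az": 4.2, "hand": 85}, {"x": -3.1, "y": 1.6, "z": 0, "ax": 0, "ay": 0, "az": 5.6, "hand": 85}, {"x": -3.9, "y": 2.0, "z": 0, "ax": 0, "ay": 0, "az": 7.0, "hand": 85}, {"x": -4.6, "y": 2.5, "z": 0, "ax": 0, "ay": 0, "az": 8.4, "hand": 85}, {"x": -5.2, "y": 2.8, "z": 0, "ax": 0, "ay": 0, "az": 9.8, "hand": 85}, {"x": -5.6, "y": 3.1, "z": 0, "ax": 0, "ay": 0, "az": 11.2, "hand": 85}]'

```text
clock: 1.75
eef_pos: [560.6, 13.5, 260.0]
tcp_rot: [3.141, 0.001, 0.458]
contact_force: [-0.2, 0.5, 0.7]
opening: 0.998
grasp_force: 0.0
```

```bash
python3 - <<'E'
from h import *
import pickle
st(); im,ci=grab('wrist','w1'); pickle.dump(ci,open('ci1.pkl','wb')); print(proj(ci,[567,8,126]),np.array(ci['R']).round(2),np.array(ci['mtx']).round(0))
E
```

```text
t1.75 pos [560.6  13.5 260. ] rot [3.141e+00 1.000e-03 4.580e-01] F [-0.2  0.5  0.7] T [0.02 0.01 0.02] op0.998 gf 0.0 q [ 0.02  0.2   1.7  -0.    1.25  1.13]
[325.78217887 177.76535266] [[ 0.44 -0.9   0.  ]
 [-0.86 -0.42  0.28]
 [-0.25 -0.13 -0.96]] [[315.   0. 318.]
 [  0. 315. 199.]
 [  0.   0.   1.]]
```

View pics/w1.png

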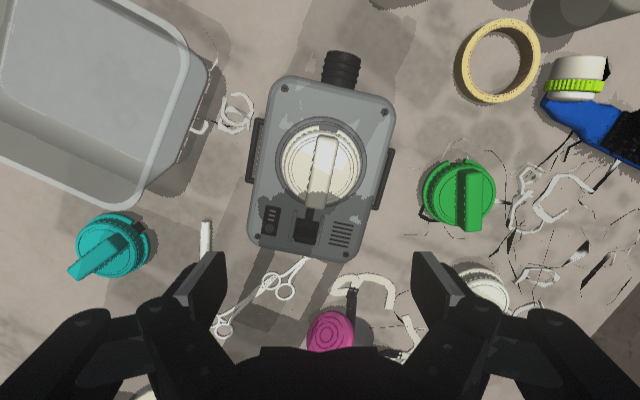

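The wrist view shows the blower at (321,165). The old bar's top runs from (327,138) to (320,208), the tab is at (306,228) and the hose at (341,67). The grip faces are clear on both sides.

```bash
python3 - <<'E'
from h import *
import pickle
ci=pickle.load(open('ci1.pkl','rb')); im=cv2.imread('pics/w1.png')
g=im.min(2); 
for th in (200,215,225,235):
    m=(g>th).astype(np.uint8); m[:110]=0;m[220:]=0;m[:,:280]=0;m[:,365:]=0
    n,l,s,c=cv2.connectedComponentsWithStats(m)
    for i in range(1,n):
        if s[i][4]>300:
            P=np.array([ray(ci,u,v,126)[:2] for v,u in zip(*np.where(l==i))])
            w,V=np.linalg.eigh(np.cov(P.T)); v=V[:,1]*np.sign(V[0,1]); q=(P-P.mean(0))@V
            print(th,s[i],P.mean(0).round(1),np.ptp(q,axis=0).round(0),'yaw',np.arctan2(v[1],v[0]).round(3))
for n,A,B in [('screwsL',(257,235),(285,87)),('screwsR',(364,247),(384,113))]:
    a,b=ray(ci,*A,60),ray(ci,*B,60); print(n,a.round(0),b.round(0),np.arctan2(b[1]-a[1],b[0]-a[0]))
# ring outline: dark ring
d=cv2.cvtColor(im,cv2.COLOR_BGR2HSV); print(im[166,276:300].tolist()); print(im[166,350:376].tolist())
cv2.imwrite('pics/c1.png',cv2.resize(im[100:260,235:405],None,fx=3.5,fy=3.5,interpolation=cv2.INTER_CUBIC))
E
```

```text
200 [315 139  20  35 481] [586.1  19.3] [18. 33.] yaw 0.372
screwsL [447.  46.  60.] [628.  89.  60.] 0.23205021198948872
screwsR [494. -87.  60.] [653. -26.  60.] 0.363139693911644
[[97, 100, 97], [101, 103, 101], [99, 103, 101], [82, 85, 85], [100, 103, 102], [124, 133, 134], [167, 184, 187], [156, 169, 172], [137, 148, 152], [177, 193, 197], [189, 207, 211], [186, 204, 208], [136, 148, 151], [191, 209, 214], [191, 208, 213], [167, 183, 186], [186, 203, 207], [192, 209, 214], [193, 209, 214], [193, 209, 214], [191, 209, 214], [193, 210, 214], [192, 209, 213], [192, 209, 214]]
[[174, 190, 193], [192, 210, 215], [191, 208, 213], [139, 151, 154], [191, 208, 213], [193, 210, 214], [189, 207, 211], [147, 160, 164], [167, 181, 185], [195, 203, 203], [140, 148, 149], [107, 109, 107], [93, 95, 93], [117, 119, 117], [117, 120, 118], [106, 110, 107], [102, 104, 102], [153, 155, 152], [152, 155, 150], [153, 155, 152], [153, 156, 153], [152, 155, 151], [152, 156, 151], [151, 155, 152], [153, 156, 152], [151, 155, 150]]
```

View pics/c1.png

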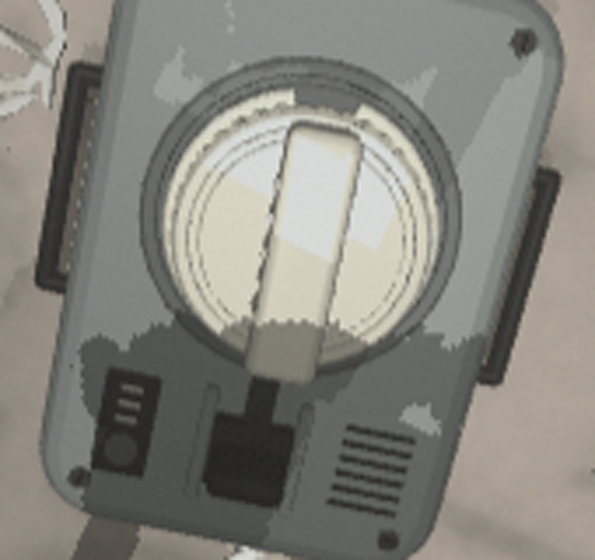

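```bash
python3 - <<'E'
from h import *
import pickle
ci=pickle.load(open('ci1.pkl','rb'))
f=lambda u,v,z:ray(ci,235+u/3.5,100+v/3.5,z)
A,B=f(326,128,126),f(281,378,126);d=A-B
print('bar',(A+B)/2,np.linalg.norm(d),np.arctan2(d[1],d[0]))
r=[f(140,215,64),f(461,215,64),f(303,57,64),f(297,375,64)]
print('ring',(r[0]+r[1])/2,(r[2]+r[3])/2,np.linalg.norm(r[0]-r[1]),np.linalg.norm(r[2]-r[3]))
s=[f(523,41,60),f(388,540,60),f(80,476,60)]
d=s[0]-s[1];e=s[2]-s[1];print('yaw',np.arctan2(d[1],d[0]),np.arctan2(e[1],e[0])-np.pi/2,np.linalg.norm(d),np.linalg.norm(e))
print('tab',[f(*p,87).round(0) for p in ((205,460),(295,475),(250,490))])
t=[ray(ci,u,v,120).round(0) for u,v in ((150,-5),(212,62),(140,210),(0,160))];print(t)
E
```

```text
bar [569.06708733  13.86701076 126.        ] 74.42586008220498 0.2863329530594432
ring [570.46354444  14.75747596  64.        ] [568.03753823  13.79467681  64.        ] 109.71932090760968 109.7530715124628
yaw 0.24074799833271487 0.23499350876213976 185.826475058468 117.67176331194831
tab [array([484.,   8.,  87.]), array([492., -22.,  87.]), array([480., -10.,  87.])]
[array([645., 221., 120.]), array([618., 152., 120.]), array([447., 169., 120.]), array([436., 312., 120.])]
```

```bash
python3 - <<'E'
from h import *
to(569,14,103,0.245)
E
```

```text
t1.80 pos [562.8  11.7 260. ] rot [ 3.14  -0.     0.449] F [ 1.8 -1.6  0.7] T [-0.11 -0.01 -0.07] op0.997 gf 0.0 q [ 0.02  0.2   1.69 -0.    1.25  1.14]
shift [0.13 0.01 3.14] turn [ 0.02 -0.01  1.95] rows>= 3.1
```

drive_tool --plan '[{"x": 0.05, "y": 0, "z": 0.4, "ax": 0, "ay": 0, "az": 1.0, "hand": 85}, {"x": 0.13, "y": 0, "z": 1.0, "ax": 0, "ay": 0, "az": 2.0, "hand": 85}, {"x": 0.13, "y": 0, "z": 1.6, "ax": 0, "ay": 0, "az": 2.0, "hand": 85}, {"x": 0.13, "y": 0, "z": 2.0, "ax": 0, "ay": 0, "az": 2.0, "hand": 85}, {"x": 0.13, "y": 0, "z": 2.0, "ax": 0, "ay": 0, "az": 2.0, "hand": 85}, {"x": 0.13, "y": 0, "z": 2.0, "ax": 0, "ay": 0, "az": 2.0, "hand": 85}]'

```text
clock: 2.4
eef_pos: [565.8, 18.8, 160.5]
tcp_rot: [-3.141, 0.0, 0.257]
contact_force: [0.2, 0.1, 1.0]
opening: 0.996
grasp_force: 0.0
```

```bash
python3 - <<'E'
from h import *
to(569,14,103,0.245)
E
```

```text
t2.40 pos [565.8  18.8 160.5] rot [-3.141  0.     0.257] F [0.2 0.1 1. ] T [-0.05  0.    0.01] op0.996 gf 0.0 q [0.03 0.3  1.79 0.   1.05 1.34]
shift [0.04 0.11 1.15] turn [-0.    0.    0.11] rows>= 1.2
```

drive_tool --plan '[{"x": 0.04, "y": 0.11, "z": 0.3, "ax": 0, "ay": 0, "az": 0.11, "hand": 85}, {"x": 0.04, "y": 0.11, "z": 0.7, "ax": 0, "ay": 0, "az": 0.11, "hand": 85}, {"x": 0.04, "y": 0.11, "z": 1.0, "ax": 0, "ay": 0, "az": 0.11, "hand": 85}, {"x": 0.04, "y": 0.11, "z": 1.13, "ax": 0, "ay": 0, "az": 0.11, "hand": 60}, {"x": 0.04, "y": 0.11, "z": 1.13, "ax": 0, "ay": 0, "az": 0.11, "hand": 25}, {"x": 0.04, "y": 0.11, "z": 1.13, "ax": 0, "ay": 0, "az": 0.11, "hand": 10}, {"x": 0.04, "y": 0.11, "z": 1.13, "ax": 0, "ay": 0, "az": 0.11, "hand": 10}, {"x": 0.04, "y": 0.11, "z": 1.13, "ax": 0, "ay": 0, "az": 0.11, "hand": 10}]'

```text
clock: 3.2
eef_pos: [569.7, 13.9, 104.6]
tcp_rot: [3.141, -0.001, 0.245]
contact_force: [-0.2, 0.0, -0.7]
opening: 0.137
grasp_force: 0.0
```

```bash
python3 - <<'E'
from h import *
st()
E
```

```text
t3.20 pos [569.7  13.9 104.6] rot [ 3.141e+00 -1.000e-03  2.450e-01] F [-0.2  0.  -0.7] T [ 0.   -0.05  0.01] op0.137 gf 0.0 q [ 0.02  0.37  1.83 -0.    0.93  1.35]
```

drive_tool --plan '[{"x": 0, "y": 0, "z": 0, "ax": 0, "ay": 0, "az": 0, "hand": 10}, {"x": 0, "y": 0, "z": 0, "ax": 0, "ay": 0, "az": 0, "hand": 10}]'

```text
clock: 3.4
eef_pos: [569.3, 13.9, 104.1]
tcp_rot: [3.141, -0.0, 0.245]
contact_force: [-0.1, 0.0, 0.2]
opening: 0.114
grasp_force: 0.0
```

```bash
python3 - <<'E'
from h import *
st(); im,ci=grab('wrist','w2')
E
```

```text
t3.40 pos [569.3  13.9 104.1] rot [ 3.141 -0.     0.245] F [-0.1  0.   0.2] T [-0.07  0.05 -0.02] op0.114 gf 0.0 q [0.02 0.37 1.83 0.   0.93 1.35]
```

View pics/w2.png

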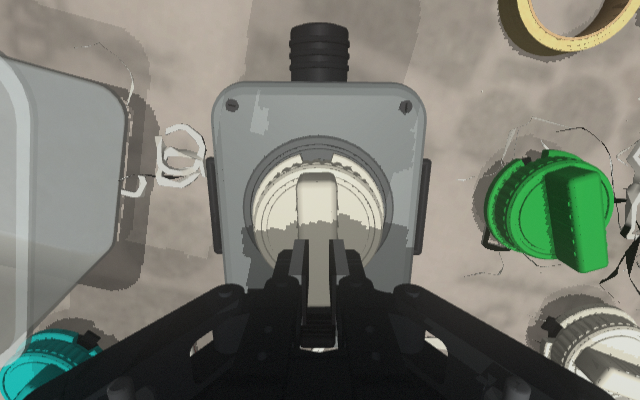

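The wrist view shows the finger ends at about (303,240) and (333,240), either side of the bar. The gap looks narrower than the bar and there is no grip force, so I'm checking the geometry.

```bash
python3 - <<'E'
from h import *
s=st(); ci=imaging.camera_info('wrist'); R=Ro.from_euler('xyz',s['tcp_rot'])
for dx in (-11,0,11):
  for dz in (0,-19,-30):
    print(dx,dz,[proj(ci,s['eef_pos']+R.apply([dx,y,dz])).round(0) for y in (-11,-5,5,11)])
x=np.array([np.cos(.245),np.sin(.245),0]);y=np.array([-x[1],x[0],0])
for z in (126,98): print(z,[proj(ci,np.array([569,14,z])+a*x+b*y).round(0) for a in(-38,38) for b in (-11,11)])
sc,cs=grab('side','d1'); print(proj(cs,[569,14,126]),proj(cs,s['eef_pos']))
im=cv2.imread('pics/d1.png'); u,v=proj(cs,[569,14,115]).astype(int)
cv2.imwrite('pics/c2.png',cv2.resize(im[v-70:v+60,u-80:u+80],None,fx=4,fy=4,interpolation=cv2.INTER_CUBIC))
E
```

```text
t3.45 pos [569.3  13.9 104. ] rot [ 3.141 -0.     0.245] F [ 0.5 -0.   0.4] T [ 0.06  0.01 -0.  ] op0.116 gf 0.0 q [ 0.02  0.37  1.83 -0.    0.93  1.35]
-11 0 [array([301., 248.]), array([310., 248.]), array([326., 248.]), array([336., 248.])]
-11 -19 [array([299., 263.]), array([309., 263.]), array([327., 263.]), array([338., 263.])]
-11 -30 [array([298., 273.]), array([309., 273.]), array([328., 273.]), array([339., 273.])]
0 0 [array([300., 231.]), array([310., 231.]), array([327., 231.]), array([336., 231.])]
0 -19 [array([298., 245.]), array([309., 245.]), array([327., 245.]), array([338., 245.])]
0 -30 [array([297., 254.]), array([309., 254.]), array([328., 254.]), array([340., 254.])]
11 0 [array([300., 214.]), array([310., 214.]), array([327., 214.]), array([337., 214.])]
11 -19 [array([298., 226.]), array([309., 226.]), array([328., 226.]), array([339., 226.])]
11 -30 [array([297., 234.]), array([309., 234.]), array([328., 234.]), array([340., 234.])]
126 [array([337., 308.]), array([299., 308.]), array([340., 179.]), array([296., 179.])]
98 [array([335., 282.]), array([301., 282.]), array([337., 168.]), array([300., 168.])]
[308.84232231 183.03420623] [308.71568541 189.95232699]
```

View pics/c2.png

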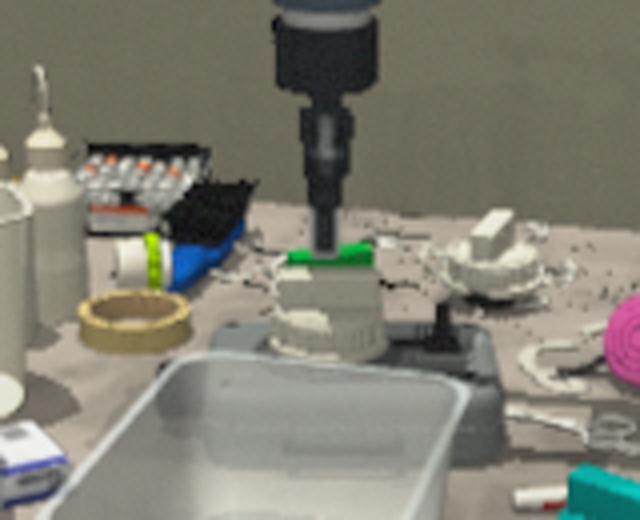

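The side view shows the finger tips ending just above the bar top (tip row 180.5, bar top row 184). The real tips therefore sit about 30 mm higher than the nominal TCP. I'll open and go about 27 mm lower.

drive_tool --plan '[{"x": 0, "y": 0, "z": -0.2, "ax": 0, "ay": 0, "az": 0, "hand": 85}, {"x": 0, "y": 0, "z": -0.2, "ax": 0, "ay": 0, "az": 0, "hand": 85}, {"x": 0, "y": 0, "z": -0.2, "ax": 0, "ay": 0, "az": 0, "hand": 85}, {"x": 0, "y": 0, "z": -0.2, "ax": 0, "ay": 0, "az": 0, "hand": 85}, {"x": 0, "y": 0, "z": 0, "ax": 0, "ay": 0, "az": 0, "hand": 85}, {"x": 0, "y": 0, "z": 0.25, "ax": 0, "ay": 0, "az": 0, "hand": 85}, {"x": 0, "y": 0, "z": 0.45, "ax": 0, "ay": 0, "az": 0, "hand": 85}, {"x": 0, "y": 0, "z": 0.54, "ax": 0, "ay": 0, "az": 0, "hand": 85}]'

```text
clock: 4.3
eef_pos: [567.9, 13.8, 74.8]
tcp_rot: [-3.141, 0.003, 0.245]
contact_force: [0.6, -0.8, -0.5]
opening: 0.994
grasp_force: 0.0
```

drive_tool --plan '[{"x": 0, "y": 0, "z": 0, "ax": 0, "ay": 0, "az": 0, "hand": 50}, {"x": 0, "y": 0, "z": 0, "ax": 0, "ay": 0, "az": 0, "hand": 30}, {"x": 0, "y": 0, "z": 0, "ax": 0, "ay": 0, "az": 0, "hand": 10}, {"x": 0, "y": 0, "z": 0, "ax": 0, "ay": 0, "az": 0, "hand": 10}, {"x": 0, "y": 0, "z": 0, "ax": 0, "ay": 0, "az": 0, "hand": 10}, {"x": 0, "y": 0, "z": 0, "ax": 0, "ay": 0, "az": 0, "hand": 10}]'

```text
clock: 4.9
eef_pos: [569.5, 13.9, 77.3]
tcp_rot: [3.141, -0.001, 0.245]
contact_force: [0.3, 0.6, 1.8]
opening: 0.231
grasp_force: 80.4
```

```bash
python3 - <<'E'
from h import *
st(); im,ci=grab('side','d2')
E
```

```text
t4.90 pos [569.5  13.9  77.3] rot [ 3.141e+00 -1.000e-03  2.450e-01] F [0.3 0.6 1.8] T [-0.01  0.03 -0.03] op0.231 gf 80.4 q [0.02 0.41 1.85 0.   0.88 1.35]
```

drive_tool --plan '[{"x": 0, "y": 0, "z": 0.03, "ax": 0, "ay": 0, "az": 0, "hand": 10}, {"x": 0, "y": 0, "z": 0.06, "ax": 0, "ay": 0, "az": 0, "hand": 10}, {"x": 0, "y": 0, "z": 0.06, "ax": 0, "ay": 0, "az": 0, "hand": 10}, {"x": 0, "y": 0, "z": 0.06, "ax": 0, "ay": 0, "az": 0, "hand": 10}, {"x": 0, "y": 0, "z": 0.06, "ax": 0, "ay": 0, "az": -0.5, "hand": 10}, {"x": 0, "y": 0, "z": 0.06, "ax": 0, "ay": 0, "az": -1.0, "hand": 10}]'

```text
clock: 5.55
eef_pos: [569.1, 13.8, 73.8]
tcp_rot: [3.142, 0.0, 0.352]
contact_force: [1.0, 0.0, 4.4]
opening: 0.231
grasp_force: 80.6
```

```bash
python3 - <<'E'
from h import *
st()
E
```

```text
t5.55 pos [569.1  13.8  73.8] rot [3.142 0.    0.352] F [1.  0.  4.4] T [-0.06  0.04 -0.09] op0.231 gf 80.6 q [ 0.02  0.41  1.85 -0.    0.87  1.24]
```

drive_tool --plan '[{"x": 0, "y": 0, "z": 0, "ax": 0, "ay": 0, "az": -1.1, "hand": 10}, {"x": 0, "y": 0, "z": 0, "ax": 0, "ay": 0, "az": -2.2, "hand": 10}, {"x": 0, "y": 0, "z": 0, "ax": 0, "ay": 0, "az": -3.4, "hand": 10}, {"x": 0, "y": 0, "z": 0, "ax": 0, "ay": 0, "az": -4.6, "hand": 10}, {"x": 0, "y": 0, "z": 0, "ax": 0, "ay": 0, "az": -5.8, "hand": 10}, {"x": 0, "y": 0, "z": 0, "ax": 0, "ay": 0, "az": -6.9, "hand": 10}, {"x": 0, "y": 0, "z": 0, "ax": 0, "ay": 0, "az": -7.6, "hand": 10}, {"x": 0, "y": 0, "z": 0, "ax": 0, "ay": 0, "az": -7.6, "hand": 10}]'

```text
clock: 6.35
eef_pos: [569.2, 13.7, 73.8]
tcp_rot: [3.142, 0.0, 1.147]
contact_force: [0.6, -0.3, 4.0]
opening: 0.228
grasp_force: 80.6
```

drive_tool --plan '[{"x": 0, "y": 0, "z": -0.05, "ax": 0, "ay": 0, "az": 0, "hand": 10}, {"x": 0, "y": 0, "z": -0.15, "ax": 0, "ay": 0, "az": 0, "hand": 10}, {"x": 0, "y": 0, "z": -0.25, "ax": 0, "ay": 0, "az": 0, "hand": 10}]'

```text
clock: 6.65
eef_pos: [568.5, 13.9, 86.2]
tcp_rot: [-3.14, 0.0, 1.144]
contact_force: [0.1, -0.3, -1.0]
opening: 0.229
grasp_force: 79.9
```

```bash
python3 - <<'E'
from h import *
st()
E
```

```text
t6.65 pos [568.5  13.9  86.2] rot [-3.14   0.     1.144] F [ 0.1 -0.3 -1. ] T [ 0.05  0.04 -0.02] op0.229 gf 79.9 q [0.02 0.4  1.85 0.   0.9  0.45]
```

```bash
python3 - <<'E'
from h import *
to(568.5,14,195,1.144);to(527,298,195,1.144)
E
```

```text
t6.65 pos [568.5  13.9  86.2] rot [-3.14   0.     1.144] F [ 0.1 -0.3 -1. ] T [ 0.05  0.04 -0.02] op0.229 gf 79.9 q [0.02 0.4  1.85 0.   0.9  0.45]
shift [ 0.   -0.   -2.18] turn [-0.01  0.    0.  ] rows>= 2.2
t6.65 pos [568.5  13.9  86.2] rot [-3.14   0.     1.144] F [ 0.1 -0.3 -1. ] T [ 0.05  0.04 -0.02] op0.229 gf 79.9 q [0.02 0.4  1.85 0.   0.9  0.45]
shift [ 4.83 -3.11 -2.17] turn [-0.01  0.    0.  ] rows>= 6.1
```

drive_tool --plan '[{"x": 0, "y": 0, "z": -0.4, "ax": 0, "ay": 0, "az": 0, "hand": 10}, {"x": 0, "y": 0, "z": -0.9, "ax": 0, "ay": 0, "az": 0, "hand": 10}, {"x": 0, "y": 0, "z": -1.5, "ax": 0, "ay": 0, "az": 0, "hand": 10}, {"x": 0, "y": 0, "z": -2.0, "ax": 0, "ay": 0, "az": 0, "hand": 10}, {"x": 0.3, "y": -0.2, "z": -2.2, "ax": 0, "ay": 0, "az": 0, "hand": 10}, {"x": 0.8, "y": -0.5, "z": -2.2, "ax": 0, "ay": 0, "az": 0, "hand": 10}, {"x": 1.4, "y": -0.9, "z": -2.2, "ax": 0, "ay": 0, "az": 0, "hand": 10}, {"x": 2.0, "y": -1.3, "z": -2.2, "ax": 0, "ay": 0, "az": 0, "hand": 10}]'

```text
clock: 7.45
eef_pos: [550.4, 132.6, 196.4]
tcp_rot: [-3.141, 0.0, 1.144]
contact_force: [0.3, 0.6, -1.7]
opening: 0.23
grasp_force: 79.9
```

drive_tool --plan '[{"x": 0.6, "y": -0.4, "z": 0, "ax": 0, "ay": 0, "az": 0, "hand": 10}, {"x": 1.2, "y": -0.8, "z": 0, "ax": 0, "ay": 0, "az": 0, "hand": 10}, {"x": 1.8, "y": -1.15, "z": 0, "ax": 0, "ay": 0, "az": 0, "hand": 10}, {"x": 2.3, "y": -1.5, "z": 0, "ax": 0, "ay": 0, "az": 0, "hand": 10}, {"x": 2.65, "y": -1.7, "z": 0, "ax": 0, "ay": 0, "az": 0, "hand": 10}, {"x": 2.83, "y": -1.81, "z": 0, "ax": 0, "ay": 0, "az": 0, "hand": 10}, {"x": 2.83, "y": -1.81, "z": 0, "ax": 0, "ay": 0, "az": 0, "hand": 10}]'

```text
clock: 8.15
eef_pos: [526.6, 298.8, 196.0]
tcp_rot: [-3.141, 0.001, 1.147]
contact_force: [-0.1, -0.3, -1.9]
opening: 0.23
grasp_force: 79.9
```

```bash
python3 - <<'E'
from h import *
import pickle
to(527,298,50,1.144); im,ci=grab('scene','s3'); im,ci=grab('wrist','w3'); pickle.dump(ci,open('ci3.pkl','wb'))
a=cv2.imread('pics/s3.png')[110:250,150:350]; a=cv2.resize(a,None,fx=2,fy=2); b=cv2.imread('pics/w3.png')
b=cv2.resize(b,(400,250)); o=np.zeros((530,400,3),np.uint8); o[:280]=a; o[280:]=b; cv2.imwrite('pics/c3.png',o)
E
```

```text
t8.15 pos [526.6 298.8 196. ] rot [-3.141e+00  1.000e-03  1.147e+00] F [-0.1 -0.3 -1.9] T [-0.    0.01  0.  ] op0.230 gf 79.9 q [0.51 0.32 1.68 0.   1.14 0.94]
shift [-0.01  0.02  2.92] turn [-0.    0.01  0.03] rows>= 2.9
```

View pics/c3.png

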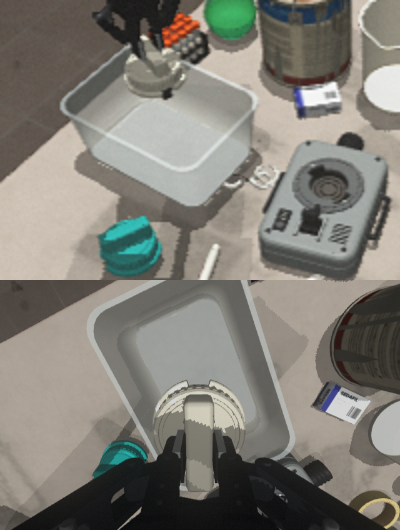

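The scene and wrist views show the old cartridge held over the tub. The port is empty at (328,187) in the scene crop. The tub floor's corners are visible in the wrist view.

```bash
python3 - <<'E'
from h import *
import pickle
ci=pickle.load(open('ci3.pkl','rb'))
for n,u,v,z in [('fl',118,345,11),('fr',218,299,11),('nr',256,395,11),('nr rim',292,440,120),('fl rim',92,322,120)]:
    print(n,ray(ci,u/.625,(v-280)/.625,z).round(0))
E
```

```text
fl [428. 424.  11.]
fr [617. 419.  11.]
nr [619. 238.  11.]
nr rim [625. 192. 120.]
fl rim [452. 442. 120.]
```

drive_tool --plan '[{"x": 0, "y": 0, "z": 0.4, "ax": 0, "ay": 0, "az": 0, "hand": 10}, {"x": 0, "y": 0, "z": 0.9, "ax": 0, "ay": 0, "az": 0, "hand": 10}, {"x": 0, "y": 0, "z": 1.4, "ax": 0, "ay": 0, "az": 0, "hand": 10}, {"x": 0, "y": 0, "z": 1.9, "ax": 0, "ay": 0, "az": 0, "hand": 10}, {"x": 0, "y": 0, "z": 2.4, "ax": 0, "ay": 0, "az": 0, "hand": 10}, {"x": 0, "y": 0, "z": 2.75, "ax": 0, "ay": 0, "az": 0, "hand": 10}, {"x": 0, "y": 0, "z": 2.98, "ax": 0, "ay": 0, "az": 0, "hand": 10}, {"x": 0, "y": 0, "z": 2.98, "ax": 0, "ay": 0, "az": 0, "hand": 10}]'

```text
clock: 9.05
eef_pos: [526.4, 296.5, 45.9]
tcp_rot: [-3.14, 0.002, 1.145]
contact_force: [0.4, -0.2, -0.5]
opening: 0.227
grasp_force: 79.9
```

drive_tool --plan '[{"x": 0, "y": 0, "z": 0, "ax": 0, "ay": 0, "az": 0, "hand": 45}, {"x": 0, "y": 0, "z": 0, "ax": 0, "ay": 0, "az": 0, "hand": 45}, {"x": 0, "y": 0, "z": 0, "ax": 0, "ay": 0, "az": 0, "hand": 45}, {"x": 0, "y": 0, "z": -0.3, "ax": 0, "ay": 0, "az": 0, "hand": 45}, {"x": 0, "y": 0, "z": -0.9, "ax": 0, "ay": 0, "az": 0, "hand": 45}, {"x": 0, "y": 0, "z": -1.6, "ax": 0, "ay": 0, "az": 0, "hand": 60}, {"x": 0, "y": 0, "z": -2.4, "ax": 0, "ay": 0, "az": 0, "hand": 85}, {"x": 0, "y": 0, "z": -3.0, "ax": 0, "ay": 0, "az": 0, "hand": 85}]'

```text
clock: 9.85
eef_pos: [527.7, 298.5, 201.5]
tcp_rot: [3.14, -0.003, 1.146]
contact_force: [0.8, 0.2, 0.2]
opening: 0.989
grasp_force: 0.0
```

```bash
python3 - <<'E'
from h import *
to(483,-286,215,1.45)
E
```

```text
t9.85 pos [527.7 298.5 201.5] rot [ 3.140e+00 -3.000e-03  1.146e+00] F [0.8 0.2 0.2] T [ 0.04 -0.04 -0.04] op0.989 gf 0.0 q [ 0.51  0.32  1.67 -0.    1.15  0.94]
shift [-11.02   4.01  -0.29] turn [ 0.02 -0.02 -2.9 ] rows>= 11.7
```

drive_tool --plan '[{"x": -0.4, "y": 0.15, "z": -0.1, "ax": 0, "ay": 0, "az": -0.3, "hand": 85}, {"x": -1.1, "y": 0.4, "z": -0.3, "ax": 0, "ay": 0, "az": -0.6, "hand": 85}, {"x": -1.9, "y": 0.7, "z": -0.3, "ax": 0, "ay": 0, "az": -1.0, "hand": 85}, {"x": -2.7, "y": 1.0, "z": -0.3, "ax": 0, "ay": 0, "az": -1.4, "hand": 85}, {"x": -3.5, "y": 1.3, "z": -0.3, "ax": 0, "ay": 0, "az": -1.8, "hand": 85}, {"x": -4.3, "y": 1.6, "z": -0.3, "ax": 0, "ay": 0, "az": -2.2, "hand": 85}, {"x": -5.1, "y": 1.9, "z": -0.3, "ax": 0, "ay": 0, "az": -2.6, "hand": 85}, {"x": -5.9, "y": 2.2, "z": -0.3, "ax": 0, "ay": 0, "az": -2.9, "hand": 85}]'

```text
clock: 10.65
eef_pos: [505.5, -17.7, 214.0]
tcp_rot: [3.139, -0.0, 1.451]
contact_force: [1.3, -0.5, 0.1]
opening: 0.995
grasp_force: 0.0
```

```bash
python3 - <<'E'
from h import *
to(483,-286,215,1.45)
E
```

```text
t10.65 pos [505.5 -17.7 214. ] rot [ 3.139 -0.     1.451] F [ 1.3 -0.5  0.1] T [ 0.05 -0.    0.02] op0.995 gf 0.0 q [-0.04  0.15  1.86 -0.    1.13  0.08]
shift [-5.38  0.19 -0.02] turn [ 0.02 -0.    0.01] rows>= 5.4
```

drive_tool --plan '[{"x": -0.7, "y": 0.03, "z": 0, "ax": 0, "ay": 0, "az": 0, "hand": 85}, {"x": -1.5, "y": 0.06, "z": 0, "ax": 0, "ay": 0, "az": 0, "hand": 85}, {"x": -2.3, "y": 0.1, "z": 0, "ax": 0, "ay": 0, "az": 0, "hand": 85}, {"x": -3.1, "y": 0.12, "z": 0, "ax": 0, "ay": 0, "az": 0, "hand": 85}, {"x": -3.9, "y": 0.14, "z": 0, "ax": 0, "ay": 0, "az": 0, "hand": 85}, {"x": -4.7, "y": 0.16, "z": 0, "ax": 0, "ay": 0, "az": 0, "hand": 85}, {"x": -5.1, "y": 0.19, "z": 0, "ax": 0, "ay": 0, "az": 0, "hand": 85}, {"x": -5.2, "y": 0.19, "z": 0, "ax": 0, "ay": 0, "az": 0, "hand": 85}]'

```text
clock: 11.45
eef_pos: [483.5, -277.6, 213.7]
tcp_rot: [3.14, 0.001, 1.447]
contact_force: [0.2, -0.0, 1.1]
opening: 0.994
grasp_force: 0.0
```

```bash
python3 - <<'E'
from h import *
import pickle
st(); im,ci=grab('wrist','w4'); pickle.dump(ci,open('ci4.pkl','wb')); u,v=proj(ci,[483,-286,78]).astype(int);u=min(max(u,100),540);v=min(max(v,100),300); print(u,v,im.shape)
cv2.imwrite('pics/c4.png',cv2.resize(im[v-100:v+100,u-100:u+100,::-1],None,fx=3,fy=3,interpolation=cv2.INTER_CUBIC))
E
```

```text
t11.45 pos [ 483.5 -277.6  213.7] rot [3.140e+00 1.000e-03 1.447e+00] F [ 0.2 -0.   1.1] T [0.05 0.02 0.02] op0.994 gf 0.0 q [-0.52  0.23  1.76 -0.    1.15 -0.4 ]
317 187 (400, 640, 3)
```

View pics/c4.png

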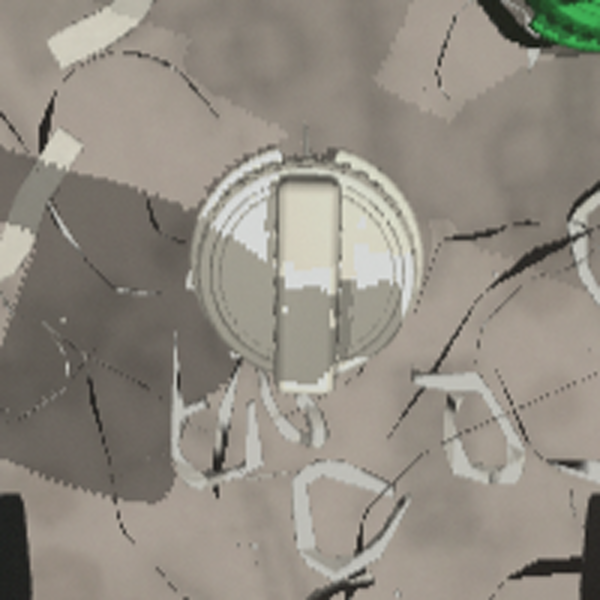

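The close wrist crop shows the new cartridge's bar from (309,182) to (305,382), almost aligned with the tool.

```bash
python3 - <<'E'
from h import *
import pickle
ci=pickle.load(open('ci4.pkl','rb'))
f=lambda u,v,z:ray(ci,217+u/3,87+v/3,z)
A,B=f(309,180,78),f(305,384,78);d=A-B;c=(A+B)/2;yaw=np.arctan2(d[1],d[0])
L,Rr=f(190,265,24),f(424,250,24)
print(c,np.linalg.norm(d),yaw,(L+Rr)/2,np.linalg.norm(L-Rr))
to(c[0],c[1],29,yaw)
E
```

```text
[ 485.53276781 -280.35263554   78.        ] 71.34955956443956 1.4289149048758079 [ 485.49865344 -282.00903023   24.        ] 92.90488846954803
t11.50 pos [ 483.5 -276.9  213.5] rot [3.140e+00 1.000e-03 1.448e+00] F [ 0.4 -0.9  0.1] T [0.   0.01 0.02] op0.990 gf 0.0 q [-0.52  0.23  1.76 -0.    1.15 -0.4 ]
shift [-0.06  0.04  3.69] turn [0.01 0.01 0.18] rows>= 3.7
```

drive_tool --plan '[{"x": -0.08, "y": 0.04, "z": 0.5, "ax": 0, "ay": 0, "az": 0.2, "hand": 85}, {"x": -0.08, "y": 0.04, "z": 1.1, "ax": 0, "ay": 0, "az": 0.2, "hand": 85}, {"x": -0.08, "y": 0.04, "z": 1.7, "ax": 0, "ay": 0, "az": 0.2, "hand": 85}, {"x": -0.08, "y": 0.04, "z": 2.3, "ax": 0, "ay": 0, "az": 0.2, "hand": 85}, {"x": -0.08, "y": 0.04, "z": 2.9, "ax": 0, "ay": 0, "az": 0.2, "hand": 85}, {"x": -0.08, "y": 0.04, "z": 3.3, "ax": 0, "ay": 0, "az": 0.2, "hand": 85}, {"x": -0.08, "y": 0.04, "z": 3.55, "ax": 0, "ay": 0, "az": 0.2, "hand": 85}, {"x": -0.08, "y": 0.04, "z": 3.66, "ax": 0, "ay": 0, "az": 0.2, "hand": 85}]'

```text
clock: 12.3
eef_pos: [485.0, -278.5, 28.9]
tcp_rot: [-3.141, -0.0, 1.429]
contact_force: [-0.1, -0.6, 0.6]
opening: 0.994
grasp_force: 0.0
```

drive_tool --plan '[{"x": 0, "y": 0, "z": 0, "ax": 0, "ay": 0, "az": 0, "hand": 50}, {"x": 0, "y": 0, "z": 0, "ax": 0, "ay": 0, "az": 0, "hand": 30}, {"x": 0, "y": 0, "z": 0, "ax": 0, "ay": 0, "az": 0, "hand": 10}, {"x": 0, "y": 0, "z": 0, "ax": 0, "ay": 0, "az": 0, "hand": 10}, {"x": 0, "y": 0, "z": 0, "ax": 0, "ay": 0, "az": 0, "hand": 10}, {"x": 0, "y": 0, "z": 0, "ax": 0, "ay": 0, "az": 0, "hand": 10}, {"x": 0, "y": 0, "z": 0, "ax": 0, "ay": 0, "az": 0, "hand": 10}]'

```text
clock: 13.0
eef_pos: [485.4, -279.8, 30.2]
tcp_rot: [3.141, 0.0, 1.428]
contact_force: [-1.7, 0.9, 8.3]
opening: 0.234
grasp_force: 78.4
```

```bash
python3 - <<'E'
from h import *
to(485,-281,150,1.145)
E
```

```text
t13.00 pos [ 485.4 -279.8   30.2] rot [3.141 0.    1.428] F [-1.7  0.9  8.3] T [0.1  0.28 0.01] op0.234 gf 78.4 q [-0.53  0.46  1.9  -0.    0.78 -0.38]
shift [-0.02 -0.   -2.4 ] turn [0.01 0.   2.71] rows>= 2.4
```

drive_tool --plan '[{"x": 0, "y": 0, "z": -0.3, "ax": 0, "ay": 0, "az": 0, "hand": 10}, {"x": 0, "y": 0, "z": -0.8, "ax": 0, "ay": 0, "az": 0.3, "hand": 10}, {"x": 0, "y": 0, "z": -1.4, "ax": 0, "ay": 0, "az": 0.8, "hand": 10}, {"x": 0, "y": 0, "z": -2.0, "ax": 0, "ay": 0, "az": 1.4, "hand": 10}, {"x": 0, "y": 0, "z": -2.5, "ax": 0, "ay": 0, "az": 2.0, "hand": 10}, {"x": 0, "y": 0, "z": -2.7, "ax": 0, "ay": 0, "az": 2.5, "hand": 10}, {"x": 0, "y": 0, "z": -2.7, "ax": 0, "ay": 0, "az": 2.7, "hand": 10}, {"x": 0, "y": 0, "z": -2.7, "ax": 0, "ay": 0, "az": 2.7, "hand": 10}]'

```text
clock: 13.8
eef_pos: [484.8, -279.4, 164.5]
tcp_rot: [3.141, 0.0, 1.146]
contact_force: [0.1, -0.2, -2.4]
opening: 0.231
grasp_force: 79.0
```

```bash
python3 - <<'E'
from h import *
to(569,14,165,1.145)
im,ci=grab('wrist','w5')
a=cv2.imread('pics/w3.png',0);b=cv2.imread('pics/w5.png',0)
for (v0,v1,u0,u1) in [(150,260,255,385),(165,225,285,350),(175,260,285,350)]:
    T=cv2.Canny(a[v0:v1,u0:u1],60,150);S=cv2.Canny(b[v0-15:v1+15,u0-15:u1+15],60,150)
    T=cv2.GaussianBlur(T,(0,0),1.5);S=cv2.GaussianBlur(S,(0,0),1.5)
    m=cv2.matchTemplate(S,T,cv2.TM_CCOEFF_NORMED);_,q,_,l=cv2.minMaxLoc(m);print(l[0]-15,l[1]-15,round(q,2))
s=monitor.sense();R=Ro.from_euler('xyz',s['tcp_rot'])
for dx in (37,38,39): print(dx,proj(ci,s['eef_pos']+R.apply([dx,0,-49])))
E
```

```text
t13.80 pos [ 484.8 -279.4  164.5] rot [3.141 0.    1.146] F [ 0.1 -0.2 -2.4] T [-0.02 -0.05 -0.04] op0.231 gf 79.0 q [-0.53  0.28  1.81  0.    1.05 -0.1 ]
shift [ 6.04 -0.89 -0.01] turn [0.   0.   0.01] rows>= 6.1
0 1 0.69
1 1 0.71
1 1 0.7
37 [315.23123829 192.90062059]
38 [315.22301854 190.63805932]
39 [315.21476409 188.36594799]
```

drive_tool --plan '[{"x": 0.4, "y": -0.06, "z": 0, "ax": 0, "ay": 0, "az": 0, "hand": 10}, {"x": 1.1, "y": -0.16, "z": 0, "ax": 0, "ay": 0, "az": 0, "hand": 10}, {"x": 1.9, "y": -0.28, "z": 0, "ax": 0, "ay": 0, "az": 0, "hand": 10}, {"x": 2.8, "y": -0.41, "z": 0, "ax": 0, "ay": 0, "az": 0, "hand": 10}, {"x": 3.7, "y": -0.55, "z": 0, "ax": 0, "ay": 0, "az": 0, "hand": 10}, {"x": 4.6, "y": -0.68, "z": 0, "ax": 0, "ay": 0, "az": 0, "hand": 10}, {"x": 5.4, "y": -0.8, "z": 0, "ax": 0, "ay": 0, "az": 0, "hand": 10}, {"x": 5.9, "y": -0.87, "z": 0, "ax": 0, "ay": 0, "az": 0, "hand": 10}]'

```text
clock: 14.65
eef_pos: [566.8, 9.9, 163.1]
tcp_rot: [-3.14, 0.0, 1.148]
contact_force: [0.0, -1.2, -3.1]
opening: 0.233
grasp_force: 78.9
```

drive_tool --plan '[{"x": 0.14, "y": -0.02, "z": 0, "ax": 0, "ay": 0, "az": 0, "hand": 10}, {"x": 0.14, "y": -0.02, "z": 0, "ax": 0, "ay": 0, "az": 0, "hand": 10}, {"x": 0.14, "y": -0.02, "z": 0, "ax": 0, "ay": 0, "az": 0, "hand": 10}, {"x": 0.14, "y": -0.02, "z": 0, "ax": 0, "ay": 0, "az": 0, "hand": 10}]'

```text
clock: 15.05
eef_pos: [568.6, 12.7, 164.0]
tcp_rot: [-3.141, 0.001, 1.145]
contact_force: [-0.9, 0.1, -1.4]
opening: 0.23
grasp_force: 78.9
```

```bash
python3 - <<'E'
from h import *
to(569.2,13.8,92,1.145)
E
```

```text
t15.05 pos [568.6  12.7 164. ] rot [-3.141e+00  1.000e-03  1.145e+00] F [-0.9  0.1 -1.4] T [-0.04 -0.05  0.02] op0.230 gf 78.9 q [ 0.02  0.3   1.79 -0.    1.06  0.45]
shift [0.03 0.   1.44] turn [-0.01  0.01 -0.  ] rows>= 1.4
```

drive_tool --plan '[{"x": 0.03, "y": 0, "z": 0.4, "ax": 0, "ay": 0, "az": 0, "hand": 10}, {"x": 0.03, "y": 0, "z": 0.8, "ax": 0, "ay": 0, "az": 0, "hand": 10}, {"x": 0.03, "y": 0, "z": 1.15, "ax": 0, "ay": 0, "az": 0, "hand": 10}, {"x": 0.03, "y": 0, "z": 1.35, "ax": 0, "ay": 0, "az": 0, "hand": 10}, {"x": 0.03, "y": 0, "z": 1.4, "ax": 0, "ay": 0, "az": 0, "hand": 10}, {"x": 0.03, "y": 0, "z": 1.45, "ax": 0, "ay": 0, "az": 0, "hand": 10}, {"x": 0.03, "y": 0, "z": 1.5, "ax": 0, "ay": 0, "az": 0, "hand": 10}, {"x": 0.03, "y": 0, "z": 1.52, "ax": 0, "ay": 0, "az": 0, "hand": 10}]'

```text
clock: 15.85
eef_pos: [570.1, 15.2, 88.7]
tcp_rot: [3.141, -0.0, 1.146]
contact_force: [-0.2, 0.4, -1.7]
opening: 0.235
grasp_force: 78.9
```

```bash
python3 - <<'E'
from h import *
to(569.2,13.8,73.5,1.145)
E
```

```text
t15.85 pos [570.1  15.2  88.7] rot [ 3.141 -0.     1.146] F [-0.2  0.4 -1.7] T [-0.03  0.   -0.02] op0.235 gf 78.9 q [ 0.02  0.39  1.84 -0.    0.9   0.45]
shift [-0.03 -0.    0.3 ] turn [ 0.01 -0.    0.01] rows>= 0.3
```

drive_tool --plan '[{"x": -0.03, "y": 0, "z": 0.04, "ax": 0, "ay": 0, "az": 0, "hand": 10}, {"x": -0.03, "y": 0, "z": 0.08, "ax": 0, "ay": 0, "az": 0, "hand": 10}, {"x": -0.03, "y": 0, "z": 0.12, "ax": 0, "ay": 0, "az": 0, "hand": 10}, {"x": -0.03, "y": 0, "z": 0.12, "ax": 0, "ay": 0, "az": 0, "hand": 10}]'

```text
clock: 16.25
eef_pos: [569.0, 14.0, 82.1]
tcp_rot: [-3.141, 0.0, 1.146]
contact_force: [0.0, 0.1, -1.0]
opening: 0.233
grasp_force: 78.9
```

```bash
python3 - <<'E'
from h import *
to(569.2,13.8,73.5,1.145)
E
```

```text
t16.25 pos [569.   14.   82.1] rot [-3.141  0.     1.146] F [ 0.   0.1 -1. ] T [ 0.02 -0.02  0.02] op0.233 gf 78.9 q [0.02 0.4  1.85 0.   0.89 0.45]
shift [-0.    0.01  0.17] turn [-0.    0.    0.01] rows>= 0.2
```

drive_tool --plan '[{"x": 0, "y": 0, "z": 0.05, "ax": 0, "ay": 0, "az": 0, "hand": 10}, {"x": 0, "y": 0, "z": 0.1, "ax": 0, "ay": 0, "az": 0, "hand": 10}, {"x": 0, "y": 0, "z": 0.16, "ax": 0, "ay": 0, "az": 0, "hand": 10}, {"x": 0, "y": 0, "z": 0.16, "ax": 0, "ay": 0, "az": 0, "hand": 10}, {"x": 0, "y": 0, "z": 0.16, "ax": 0, "ay": 0, "az": 0, "hand": 10}]'

```text
clock: 16.75
eef_pos: [569.4, 14.0, 74.7]
tcp_rot: [3.141, -0.0, 1.146]
contact_force: [-0.1, 0.0, 5.8]
opening: 0.227
grasp_force: 79.8
```

```bash
python3 - <<'E'
from h import *
to(569.2,13.8,74,0.24)
E
```

```text
t16.75 pos [569.4  14.   74.7] rot [ 3.141 -0.     1.146] F [-0.1  0.   5.8] T [0.09 0.15 0.02] op0.227 gf 79.8 q [0.02 0.41 1.85 0.   0.88 0.45]
shift [-0.01 -0.    0.01] turn [ 0.   -0.01  8.65] rows>= 6.0
```

drive_tool --plan '[{"x": 0, "y": 0, "z": -0.02, "ax": 0, "ay": 0, "az": 0, "hand": 10}, {"x": 0, "y": 0, "z": -0.02, "ax": 0, "ay": 0, "az": 1.0, "hand": 10}, {"x": 0, "y": 0, "z": -0.02, "ax": 0, "ay": 0, "az": 2.2, "hand": 10}, {"x": 0, "y": 0, "z": -0.02, "ax": 0, "ay": 0, "az": 3.4, "hand": 10}, {"x": 0, "y": 0, "z": -0.02, "ax": 0, "ay": 0, "az": 4.6, "hand": 10}, {"x": 0, "y": 0, "z": -0.02, "ax": 0, "ay": 0, "az": 5.8, "hand": 10}, {"x": 0, "y": 0, "z": -0.02, "ax": 0, "ay": 0, "az": 6.8, "hand": 10}, {"x": 0, "y": 0, "z": -0.02, "ax": 0, "ay": 0, "az": 7.4, "hand": 10}]'

```text
clock: 17.55
eef_pos: [570.0, 13.8, 75.7]
tcp_rot: [3.141, -0.002, 0.367]
contact_force: [-0.4, -0.5, 3.2]
opening: 0.23
grasp_force: 79.5
```

```bash
python3 - <<'E'
from h import *
to(569.2,13.8,74,0.24)
E
```

```text
t17.55 pos [570.   13.8  75.7] rot [ 3.141e+00 -2.000e-03  3.670e-01] F [-0.4 -0.5  3.2] T [-0.2  -0.19 -0.02] op0.230 gf 79.5 q [ 0.02  0.41  1.85 -0.    0.88  1.23]
shift [-0.02 -0.01  0.03] turn [ 0.01 -0.02  1.21] rows>= 0.8
```

drive_tool --plan '[{"x": 0, "y": 0, "z": 0, "ax": 0, "ay": 0, "az": 0.6, "hand": 10}, {"x": 0, "y": 0, "z": 0, "ax": 0, "ay": 0, "az": 1.1, "hand": 10}, {"x": 0, "y": 0, "z": 0, "ax": 0, "ay": 0, "az": 1.6, "hand": 10}, {"x": 0, "y": 0, "z": 0, "ax": 0, "ay": 0, "az": 1.6, "hand": 10}, {"x": 0, "y": 0, "z": 0, "ax": 0, "ay": 0, "az": 1.6, "hand": 10}]'

```text
clock: 18.05
eef_pos: [569.7, 13.8, 75.5]
tcp_rot: [3.141, -0.001, 0.205]
contact_force: [1.3, -0.7, 3.9]
opening: 0.229
grasp_force: 79.6
```

```bash
python3 - <<'E'
from h import *
st()
E
```

```text
t18.05 pos [569.7  13.8  75.5] rot [ 3.141e+00 -1.000e-03  2.050e-01] F [ 1.3 -0.7  3.9] T [-0.32 -0.23  0.06] op0.229 gf 79.6 q [ 0.02  0.41  1.85 -0.    0.88  1.39]
```

drive_tool --plan '[{"x": 0, "y": 0, "z": 0, "ax": 0, "ay": 0, "az": 0.3, "hand": 10}, {"x": 0, "y": 0, "z": 0, "ax": 0, "ay": 0, "az": 0.6, "hand": 10}, {"x": 0, "y": 0, "z": 0, "ax": 0, "ay": 0, "az": 0.6, "hand": 10}]'

```text
clock: 18.35
eef_pos: [569.6, 13.5, 75.5]
tcp_rot: [3.14, -0.001, 0.143]
contact_force: [0.4, -2.6, 4.7]
opening: 0.236
grasp_force: 80.0
```

```bash
python3 - <<'E'
from h import *
st()
E
```

```text
t18.35 pos [569.6  13.5  75.5] rot [ 3.14e+00 -1.00e-03  1.43e-01] F [ 0.4 -2.6  4.7] T [-0.75 -0.26  1.  ] op0.236 gf 80.0 q [ 0.02  0.41  1.85 -0.    0.88  1.45]
```

drive_tool --plan '[{"x": 0, "y": 0, "z": 0, "ax": 0, "ay": 0, "az": -0.3, "hand": 10}, {"x": 0, "y": 0, "z": 0, "ax": 0, "ay": 0, "az": -0.4, "hand": 10}, {"x": 0, "y": 0, "z": 0, "ax": 0, "ay": 0, "az": -0.4, "hand": 50}, {"x": 0, "y": 0, "z": 0, "ax": 0, "ay": 0, "az": -0.4, "hand": 50}, {"x": 0, "y": 0, "z": 0, "ax": 0, "ay": 0, "az": -0.4, "hand": 50}, {"x": 0, "y": 0, "z": -0.3, "ax": 0, "ay": 0, "az": -0.4, "hand": 50}, {"x": 0, "y": 0, "z": -0.8, "ax": 0, "ay": 0, "az": -0.6, "hand": 50}, {"x": 0, "y": 0, "z": -1.4, "ax": 0, "ay": 0, "az": -0.8, "hand": 50}]'

```text
clock: 19.15
eef_pos: [567.8, 14.1, 144.8]
tcp_rot: [-3.141, 0.003, 0.225]
contact_force: [0.0, -0.3, -0.0]
opening: 0.587
grasp_force: 0.0
```

drive_tool --plan '[{"x": -0.2, "y": 0, "z": -0.2, "ax": 0, "ay": 0, "az": 0, "hand": 20}, {"x": -0.8, "y": 0, "z": -0.2, "ax": 0, "ay": 0, "az": 0, "hand": 0}, {"x": -1.4, "y": 0, "z": -0.2, "ax": 0, "ay": 0, "az": 0, "hand": 0}, {"x": -1.8, "y": 0, "z": -0.2, "ax": 0, "ay": 0, "az": 0, "hand": 0}, {"x": -2.0, "y": 0, "z": -0.2, "ax": 0, "ay": 0, "az": 0, "hand": 0}, {"x": -2.0, "y": 0, "z": -0.2, "ax": 0, "ay": 0, "az": 0, "hand": 0}]'

```text
clock: 19.75
eef_pos: [470.2, -8.4, 155.0]
tcp_rot: [-3.141, 0.001, 0.223]
contact_force: [0.7, 0.5, -0.3]
opening: 0.004
grasp_force: 0.0
```

```bash
python3 - <<'E'
from h import *
import pickle
c=np.array([569.3,13.9]); x=np.array([np.cos(.24),np.sin(.24)])
p=c-x*112; to(p[0],p[1],100,.24); im,ci=grab('wrist','w6'); pickle.dump(ci,open('ci6.pkl','wb'))
X=np.r_[c,126]; print(proj(ci,X), proj(ci,[*(c-87*x),87]))
E
```

```text
t19.75 pos [470.2  -8.4 155. ] rot [-3.141e+00  1.000e-03  2.230e-01] F [ 0.7  0.5 -0.3] T [ 0.01 -0.03  0.03] op0.004 gf 0.0 q [-0.02  0.16  1.99  0.    0.99  1.33]
shift [-0.21  0.04  1.1 ] turn [-0.    0.01 -0.16] rows>= 1.1
[318.75948353  56.95421956] [320.48141052 182.06694239]
```

View pics/w6.png

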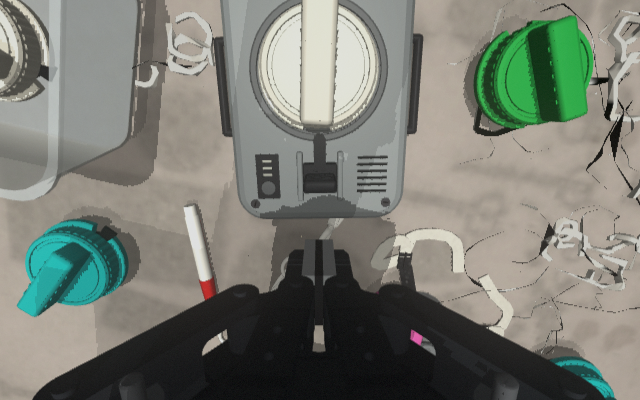

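The wrist view shows the new bar in line with the blower axis (319,60), the tongue facing the rim notch and the tab at (321,178). The old cartridge is in the tub at upper left. I'll come down behind the tab.

drive_tool --plan '[{"x": -0.21, "y": 0.04, "z": 0.4, "ax": 0, "ay": 0, "az": -0.16, "hand": 0}, {"x": -0.21, "y": 0.04, "z": 0.9, "ax": 0, "ay": 0, "az": -0.16, "hand": 0}, {"x": -0.21, "y": 0.04, "z": 1.3, "ax": 0, "ay": 0, "az": -0.16, "hand": 0}, {"x": -0.21, "y": 0.04, "z": 1.5, "ax": 0, "ay": 0, "az": -0.16, "hand": 0}, {"x": -0.21, "y": 0.04, "z": 1.5, "ax": 0, "ay": 0, "az": -0.16, "hand": 0}, {"x": -0.21, "y": 0.04, "z": 1.5, "ax": 0, "ay": 0, "az": -0.16, "hand": 0}]'

```text
clock: 20.4
eef_pos: [462.6, -12.5, 80.6]
tcp_rot: [3.142, -0.0, 0.241]
contact_force: [0.5, -0.9, 0.7]
opening: 0.001
grasp_force: 0.0
```

```bash
python3 - <<'E'
from h import *
c=np.array([569.3,13.9]); x=np.array([np.cos(.24),np.sin(.24)])
p=c-x*112; to(p[0],p[1],45,.24)
E
```

```text
t20.40 pos [462.6 -12.5  80.6] rot [ 3.142 -0.     0.241] F [ 0.5 -0.9  0.7] T [-0.03 -0.08 -0.  ] op0.001 gf 0.0 q [-0.03  0.26  2.07  0.    0.81  1.3 ]
shift [-0.04 -0.01  0.71] turn [ 0.   -0.    0.01] rows>= 0.7
```

drive_tool --plan '[{"x": -0.04, "y": 0, "z": 0.15, "ax": 0, "ay": 0, "az": 0, "hand": 0}, {"x": -0.04, "y": 0, "z": 0.3, "ax": 0, "ay": 0, "az": 0, "hand": 0}, {"x": -0.04, "y": 0, "z": 0.4, "ax": 0, "ay": 0, "az": 0, "hand": 0}, {"x": -0.04, "y": 0, "z": 0.5, "ax": 0, "ay": 0, "az": 0, "hand": 0}, {"x": -0.04, "y": 0, "z": 0.5, "ax": 0, "ay": 0, "az": 0, "hand": 0}]'

```text
clock: 20.9
eef_pos: [459.4, -13.1, 54.6]
tcp_rot: [-3.141, 0.001, 0.241]
contact_force: [0.2, 0.6, -0.3]
opening: 0.002
grasp_force: 0.0
```

```bash
python3 - <<'E'
from h import *
s=st(); im,cs=grab('side','d6'); R=Ro.from_euler('xyz',s['tcp_rot'])
for dz in (0,-15,-30): print(dz,proj(cs,s['eef_pos']+R.apply([0,0,dz])).round(1))
u,v=proj(cs,s['eef_pos']).astype(int); print(u,v)
g=im.max(2)[v-25:v+15,u-12:u+13]
for i,row in enumerate(g): print(v-25+i,' '.join('%3d'%a for a in row))
E
```

```text
t20.90 pos [459.4 -13.1  54.6] rot [-3.141e+00  1.000e-03  2.410e-01] F [ 0.2  0.6 -0.3] T [0.   0.02 0.02] op0.002 gf 0.0 q [-0.03  0.3   2.1  -0.    0.75  1.3 ]
0 [345.9 205.3]
-15 [346.1 200.7]
-30 [346.2 196.1]
345 205
180 197 189 169 150 173 166 170 161 151 124  37  35  35  41  43  41  44  37  32 105 175 187 183 186 187
181 171 173 178 176 174 176 201 191 146 142  40  34  37  38  41  42  40  40  34 126 204 198 184 186 191
182 168 140 166 173 162 162 187 181 162 137  59  34  40  33  40  37  38  37  40 128 204 201 186 174 178
183 169 123 132 162 160 151 153 153 148 135  99  59  37  34  37  36  50  73 101 149 186 193 186 156 160
184 176 152 139 155 169 161 142 144 144 150 117  91  48  35  31  34  61 112 162 177 155 171 186 152 166
185 169 148 172 159 177 163 144 174 174 161 121 104  53  43  46  36  69 125 176 170 139 168 180 167 174
186 183 183 169 151 183 183 186 184 184 166 115 100  52  44  49  42  75 131 174 187 185 186 180 162 174
187 184 185 185 182 184 183 184 184 185 163 106 103  39  37  37  40  71 135 176 181 179 200 188 125 159
188 171 158 179 179 177 174 177 175 175 160 1
[... 2582 characters left out ...]
 158 153 162 198 214 208 174 142 143 139 136 135 128 113  96 113 109 106 107
214 164 165 162 162 162 159 155 154 155 185 215 210 184 146 139 135 132 126 114 105  90  90 111 108 108
215 161 161 159 158 158 155 154 149 150 178 214 202 165 130 127 123 118 115 100  92  82  96 114 118 114
216 158 156 154 155 155 152 148 145 151 185 205 185 125 118 115 108 105  97  92  87  77  98 118 118 115
217 155 153 153 150 151 149 145 143 161 193 193 152 107 106 102 100  95  92  84  80  78 100 120 122 118
218 149 152 150 148 149 145 143 147 172 190 177 113  98  94  94  86  84  84  81  77  79 108 129 126 122
219 151 147 151 148 147 144 144 151 178 184 144  93  90  91  90  88  84  83  79  75  82 110 125 122 130
```

drive_tool --plan '[{"x": 0.05, "y": 0, "z": 0.08, "ax": 0, "ay": 0, "az": 0, "hand": 0}, {"x": 0.05, "y": 0, "z": 0.16, "ax": 0, "ay": 0, "az": 0, "hand": 0}, {"x": 0.05, "y": 0, "z": 0.24, "ax": 0, "ay": 0, "az": 0, "hand": 0}, {"x": 0.05, "y": 0, "z": 0.24, "ax": 0, "ay": 0, "az": 0, "hand": 0}]'

```text
clock: 21.35
eef_pos: [461.8, -12.5, 42.7]
tcp_rot: [-3.141, 0.001, 0.241]
contact_force: [0.3, -0.3, -0.0]
opening: -0.002
grasp_force: 0.0
```

```bash
python3 - <<'E'
from h import *
c=np.array([569.3,13.9]); x=np.array([np.cos(.24),np.sin(.24)])
p=c-x*103; to(p[0],p[1],43,.24)
E
```

```text
t21.35 pos [461.8 -12.5  42.7] rot [-3.141e+00  1.000e-03  2.410e-01] F [ 0.3 -0.3 -0. ] T [ 0.02 -0.01  0.01] op-0.002 gf 0.0 q [-0.03  0.33  2.1  -0.    0.72  1.3 ]
shift [ 0.15 -0.   -0.01] turn [-0.    0.01  0.01] rows>= 0.2
```

drive_tool --plan '[{"x": 0.06, "y": 0, "z": 0, "ax": 0, "ay": 0, "az": 0, "hand": 0}, {"x": 0.12, "y": 0, "z": 0, "ax": 0, "ay": 0, "az": 0, "hand": 0}, {"x": 0.18, "y": 0, "z": 0, "ax": 0, "ay": 0, "az": 0, "hand": 0}, {"x": 0.24, "y": 0, "z": 0, "ax": 0, "ay": 0, "az": 0, "hand": 0}, {"x": 0.28, "y": 0, "z": 0, "ax": 0, "ay": 0, "az": 0, "hand": 0}, {"x": 0.28, "y": 0, "z": 0, "ax": 0, "ay": 0, "az": 0, "hand": 0}]'

```text
clock: 21.95
eef_pos: [476.4, -9.0, 43.3]
tcp_rot: [3.142, -0.001, 0.241]
contact_force: [0.5, -0.8, -0.2]
opening: 0.003
grasp_force: 0.0
```

```bash
python3 - <<'E'
from h import *
c=np.array([569.3,13.9]); x=np.array([np.cos(.24),np.sin(.24)])
p=c-x*86; to(p[0],p[1],43,.24)
E
```

```text
t21.95 pos [476.4  -9.   43.3] rot [ 3.142e+00 -1.000e-03  2.410e-01] F [ 0.5 -0.8 -0.2] T [-0.01 -0.    0.05] op0.003 gf 0.0 q [-0.02  0.34  2.07  0.    0.73  1.31]
shift [ 0.19 -0.    0.01] turn [ 0.   -0.    0.01] rows>= 0.2
```

drive_tool --plan '[{"x": 0.05, "y": 0, "z": 0, "ax": 0, "ay": 0, "az": 0, "hand": 0}, {"x": 0.09, "y": 0, "z": 0, "ax": 0, "ay": 0, "az": 0, "hand": 0}, {"x": 0.13, "y": 0, "z": 0, "ax": 0, "ay": 0, "az": 0, "hand": 0}, {"x": 0.13, "y": 0, "z": 0, "ax": 0, "ay": 0, "az": 0, "hand": 0}]'

```text
clock: 22.35
eef_pos: [479.9, -7.9, 42.9]
tcp_rot: [-3.141, 0.005, 0.241]
contact_force: [-8.1, -3.4, 5.5]
opening: -0.001
grasp_force: 4.3
```

```bash
python3 - <<'E'
from h import *
s=st()
c=np.array([569.3,13.9]); x=np.array([np.cos(.24),np.sin(.24)]);print((s['eef_pos'][:2]-c)@x, s['contact_force'][:2]@x)
im,cs=grab('side','d7')
for i in range(186,204): print(i,' '.join('%3d'%a for a in im.max(2)[i,325:356]))
E
```

```text
t22.35 pos [479.9  -7.9  42.9] rot [-3.141  0.005  0.241] F [-8.1 -3.4  5.5] T [-0.55  1.19 -0.01] op-0.001 gf 4.3 q [-0.02  0.35  2.06 -0.    0.74  1.31]
-91.99636899293182 -8.694765535162562
186 143 143 144 132 107 147 149 159 181 184 159  45  33  36  37  32  36  37  33  98 156 161 177 181 185 184 185 188 186 186 179
187  25  66 110 113 119 117 106 116 184 182 160  83  69  33  33  37  37  57  92 139 158 122 177 181 184 184 183 179 179 202 187
188 107 129 169 169 175 177 165 141 172 161 162 107  95  35  41  37  42  83 136 176 160 143 181 183 178 168 192 194 188 219 208
189 164 163 168 170 174 177 179 177 160 136 158 109  81  40  46  53  45  84 136 169 171 174 177 180 172 160 212 211 193 185 161
190 165 167 168 174 178 183 179 177 170 166 159 114  82  42  48  55  47  90 145 172 171 172 174 175 183 196 212 166  95  10  55
191 170 173 177 178 182 184 178 163 141 128 136 106  81  39  38  38  44  86 146 173 175 176 179 181 182 192 202 160 106  78  86
192 176 176 178 173 165 184 173 116  38  33  58  93  83  41  38  36  46  88 144 177 178 175 171 180 183 178 176 177 168 145 146
193 176 179
[... 696 characters left out ...]
 104 108 101  96 100  98  99 105 133 161 171 173 176 178 176
199 127 130 130 129 124 116 102  43  35  35  37  69  93  85  93  84  97  83  92  91  92  91  94  95  99 134 171 172 173 174 173
200  87  96  95  97  84  46  39  38  27  30  29  30  33  60  80  74  83  76  85  81  78  79  82  89  86 120 170 172 176 175 177
201  36  45  44  43  44  44  49  40  35  35  31  33  46  67  92  90  92  89  95  88  76  78  84  82  78 109 162 172 175 176 177
202  50  41  43  53  53  43  45  44  38  38  39  33  35  61  85  83  84  85  80  83  79  79  79  80  77  93 139 171 174 176 177
203  65  75  73  74  72  36  44  42  40  42  38  40  34  53  82  80  78  80  81  79  80  80  81  80  80  87 129 176 179 183 184
```

drive_tool --plan '[{"x": 0.04, "y": 0, "z": 0, "ax": 0, "ay": 0, "az": 0, "hand": 0}, {"x": 0.07, "y": 0, "z": 0, "ax": 0, "ay": 0, "az": 0, "hand": 0}, {"x": 0.07, "y": 0, "z": 0, "ax": 0, "ay": 0, "az": 0, "hand": 0}]'

```text
clock: 22.7
eef_pos: [479.7, -7.5, 42.4]
tcp_rot: [-3.14, 0.011, 0.242]
contact_force: [-18.3, -7.1, 12.2]
opening: 0.009
grasp_force: 9.7
```

```bash
python3 - <<'E'
from h import *
s=st()
c=np.array([569.3,13.9]); x=np.array([np.cos(.24),np.sin(.24)]);print((s['eef_pos'][:2]-c)@x, s['contact_force'][:2]@x)
im,cs=grab('side','d8')
for d in (-87,-77,-73): print(d,proj(cs,[*(c+d*x),82]).round(2))
for i in (193,194,195): print(im.max(2)[i,328:340])
E
```

```text
t22.70 pos [479.7  -7.5  42.4] rot [-3.14   0.011  0.242] F [-18.3  -7.1  12.2] T [-1.1   2.74 -0.05] op0.009 gf 9.7 q [-0.02  0.35  2.05 -0.    0.75  1.31]
-92.11478555912377 -19.42506509134688
-87 [337.55 196.86]
-77 [334.23 196.85]
-73 [332.91 196.85]
[171 157 184 167 106  37  35  53  90  83  39  38]
[183 179 179 169 111  38  37  46  74  83  44  49]
[174 178 178 163  89  34  29  43  73  86  47  52]
```

The catch has moved about 13 to 14 mm and stops firmly at 19 N, so it's home. Backing off.

drive_tool --plan '[{"x": -0.2, "y": 0, "z": 0, "ax": 0, "ay": 0, "az": 0, "hand": 0}, {"x": -0.45, "y": 0, "z": -0.05, "ax": 0, "ay": 0, "az": 0, "hand": 0}, {"x": -0.5, "y": 0, "z": -0.4, "ax": 0, "ay": 0, "az": 0, "hand": 0}, {"x": -0.5, "y": 0, "z": -1.0, "ax": 0, "ay": 0, "az": 0, "hand": 0}, {"x": -0.5, "y": 0, "z": -1.7, "ax": 0, "ay": 0, "az": 0, "hand": 0}, {"x": -0.5, "y": 0, "z": -2.3, "ax": 0, "ay": 0, "az": 0, "hand": 0}, {"x": -0.5, "y": 0, "z": -2.5, "ax": 0, "ay": 0, "az": 0, "hand": 0}, {"x": -0.5, "y": 0, "z": -2.5, "ax": 0, "ay": 0, "az": 0, "hand": 0}]'

```text
clock: 23.55
eef_pos: [462.4, -12.7, 169.7]
tcp_rot: [3.141, -0.004, 0.241]
contact_force: [0.1, 0.1, -0.6]
opening: -0.001
grasp_force: 0.0
```

```bash
python3 - <<'E'
from h import *
s=st()
im,cs=grab('side','d9'); 
for i in (193,194,195): print(im.max(2)[i,328:340])
im,ci=grab('wrist','w9'); c=np.array([569.3,13.9]); x=np.array([np.cos(.24),np.sin(.24)])
for d in (-87,-73): print(d,proj(ci,[*(c+d*x),87]).round(1))
g=im.max(2); print('tab/tongue rows'); u=int(proj(ci,[*(c-80*x),87])[0])
print([(v,int(g[v,u])) for v in range(60,260,3)])
E
```

```text
t23.55 pos [462.4 -12.7 169.7] rot [ 3.141 -0.004  0.241] F [ 0.1  0.1 -0.6] T [ 0.01 -0.05 -0.01] op-0.001 gf 0.0 q [-0.03  0.13  2.    0.    1.01  1.3 ]
[170 153 182 165 108  41  47  71 130 173 168 166]
[179 178 180 168 111  39  44  66 125 172 167 167]
[177 175 177 159  90  31  36  53 117 169 166 168]
-87 [318.2 167.4]
-73 [318.2 150.6]
tab/tongue rows
[(60, 225), (63, 225), (66, 225), (69, 225), (72, 226), (75, 224), (78, 226), (81, 225), (84, 224), (87, 225), (90, 225), (93, 224), (96, 225), (99, 224), (102, 225), (105, 169), (108, 159), (111, 135), (114, 76), (117, 60), (120, 73), (123, 71), (126, 71), (129, 69), (132, 68), (135, 68), (138, 66), (141, 66), (144, 55), (147, 54), (150, 57), (153, 65), (156, 54), (159, 46), (162, 55), (165, 131), (168, 145), (171, 144), (174, 143), (177, 142), (180, 142), (183, 141), (186, 141), (189, 141), (192, 141), (195, 141), (198, 83), (201, 80), (204, 78), (207, 100), (210, 98), (213, 97), (216, 96), (219, 94), (222, 92), (225, 138), (228, 142), (231, 111), (234, 139), (237, 144), (240, 37), (243, 32), (246, 34), (249, 30), (252, 32), (255, 35), (258, 29)]
```

```bash
python3 -c "
from h import *
print(r.sign_off())"
```

```text
the job is handed in; nothing more can be done
None
```

The filter is changed and the job is handed in at about 23.7 s; sign-off returned no pass/fail verdict. The old cartridge is in the tub, the new one is turned to its stop, the catch is home (about 13 to 14 mm by camera), and the arm is clear.

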